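Shut the marked stopcock on the print-table water box

TASK

Shut off the rinse water: push the cover of the stopcock box (it has a rib to push against) all the way across onto the deck, without lifting it, then push the marked valve handle (the one with the round disc on its end) clockwise until it is fully shut, square across its pipe. Leave the other handle as it is, leave the loose things around and inside the box where they are, and finish with the cover still open.

Things in the scene. Friction and masses are not known exactly. Their poses are not given: they have to be found in the camera images.
- box: Grey steel stopcock box fixed to the bench, 200 x 520 x 87 mm (its x, y, z); origin at the centre of its underside, z up; its long axis is its y. The half at its -y is an open-topped chamber with the two valves (inside x -86..86, y -250..0 mm, floor at z 6); the half at its +y is a closed flat deck. The side rims on which the cover runs are at z 78 mm, the raised lips beside them and the end stops reach z 87.
- cover: Loose flat aluminium cover plate, 187 x 250 x 6 mm, lying on the rims between the lips (about 2.5 mm play each side) with its axes parallel to the box's; origin at the centre of its underside. It starts over the chamber (origin at y -128 to -105 mm of the box) and slides along the box's y; against the end stop over the deck its origin is at y +130 mm. 0.35 to 0.7 kg; sliding takes about 2 to 6 N. The rib on it is the push point.
- rib (a point): Centre of the straight upright rib across the middle of the cover: 80 mm long (along x), 14 mm thick (along y), 20 mm tall, rising from the cover's top (z 84 mm of the box) to z 104; this point is at z 94, mid-height.
- marked_handle (a joint): Angle of the marked valve handle about its upright pivot: 0 = open, handle along its pipe, pointing to the box's -x; it grows clockwise seen from above, swinging the end towards the box's +y; 1.571 = shut, against its stop, pointing to +y across the pipe. Starts 0.05 to 0.35. About 0.12 N m of friction; it stays where it is left.
- marked_end (a point): Point on the marked handle 55 mm out from its pivot, at the bar's mid-height (z 56 mm of the box, below the rims). The handle is a flat steel bar 12 mm wide, 8 mm thick (z 52 to 60), reaching 70 mm from the pivot and 10 mm behind it; the mark is a round plain steel disc, 26 mm across and 6 mm thick (z 60 to 66), fixed on top of the bar centred above this point. The pipe below it tops out at z 38.
- marked_pivot (a point): Pivot axis of the marked handle, at z 56 mm of the box; at box x +30 mm, y either -190 or -85 mm; the plain valve is at the other place. The brass valve body under it reaches z 44.
- plain_handle (a joint): Angle of the other valve's handle, with the same meaning and range. It starts at 0 to 0.3 and is to stay as it is.
- plain_end (a point): Point on the plain handle 55 mm from its pivot, mid-height; the same steel bar, without the disc.
- plug: Loose brass plug, 22 mm across, 20 mm tall, standing on the chamber floor between the valves near the box's +x wall (z 6 to 26 mm); origin at its underside. Bystander.
- stamp1: Loose wooden printing block, 55 x 55 mm, 64 mm tall with its turned handle, near side of the box; origin under its centre. Bystander.
- stamp2: Larger wooden printing block, 70 x 70 mm, 64 mm tall, far side of the box; origin under its centre. Bystander.
- phone: Phone lying flat, 72 x 146 x 9 mm, beyond the deck end of the box; origin under its centre. Bystander.
- jar: Amber glass jar with a steel cap, 60 mm across, 85 mm tall, far side of the box; origin under its centre. Bystander.
- cup: White ceramic cup, 72 mm across, 70 mm tall, near side of the box; origin under its centre. Bystander.
- brush: Hand brush lying flat beyond the chamber end of the box; origin at its underside. Bystander.

How it is judged:
By the outcome, as a careful person would: the job done as asked, in the order asked, and still so for the second after the job is handed in, with the robot touching nothing.
It also fails if it takes over 58 s, if anything falls off the work surface, if the arm or the gripper's body presses on something with over 40 N, if the wrist force passes 120 N, or if a joint passes its speed limit or range.

ROBOT

A 6-joint arm with a two-finger parallel gripper is mounted at the origin on the work surface. World frame = base frame: x ahead of the robot, y to its left, z up, the work surface at z = 0. Lengths are in mm, angles in rad, forces in N, time in s.
With the tool pointing down it reaches from about 350 to 850 mm from the base axis. Payload 8.1 kg.
Tool frame: the origin (TCP) lies midway between the tips of the shut fingers; the grasp point (between the pads) lies 19 mm behind it; z points along the fingers, y is the line along which they close (so a half turn about z gives the same grasp; the last joint's range is limited). The gripper opens to 93 mm and grips with 3 to 60 N. Pads are 15 mm wide; open, the fingers measure 128 mm over their backs; the gripper's body (75 mm by 188 mm) begins 65 mm behind the grasp point.
Start: joints at [-1.191, 0.13, 1.488, -0, 1.523, -0.085], TCP at [268.966, -536.342, 185.835] pointing down, gripper open.
Joint ranges: [-2.96, 2.96], [-0.89, 2.26], [0.02, 2.5], [-1.34, 4.48], [0, 2.73], [-2.66, 2.66]. Speed limits (rad/s): [2.39, 2.39, 2.79, 3.14, 3.14, 3.14].

INTERFACE

Orientations are given as [roll, pitch, yaw] about the fixed x, y, z axes, in that order (R = Rz(yaw) Ry(pitch) Rx(roll)).
In Python, from station import manip gives the robot as it stands. The module is installed in compiled form; this text tells all that it offers.
- The arm moves only by the tool send_rows, never from a script. Its argument "targets" is text: rows parted by semicolons, each of 7 numbers parted by spaces: the turn, a rotation vector about the tool's x, y, z in rad, then the shift along the tool's x, y, z in cm, then the opening, from 0 (shut) to 1 (fully open). In form: ax ay az tx ty tz gripper; .... A call has 1 to 20 rows; each row is the pose to reach, as a shift and turn from the pose commanded when the call began, along the tool's axes at that moment; what a row does not reach only later rows make up. A row lasts 1/12 s, in which the tool goes at most 41.7 mm and 7.16 degrees, less where a joint would pass 70% of its speed; a pose out of reach is approached as far as the arm can. A call with a gripper value outside its range is refused whole. The fingers move at their own pace and stop on an object; "newtons" is the grip in N (left out, the last holds). Time passes only in rows, so rows that repeat a pose let the fingers close. It gives the time, the measured TCP pose, the force and the opening at its end, in the units of the state.
- manip.sense(): the state, without advancing time (a new reading comes with each control period).
- manip.snapshot(name): name is "scene" or "top" or "wrist"; returns (picture, depth): 400x640x3 uint8, red, green, blue; 400x640 float32, mm along the optical axis (not along the pixel's ray), 0 where there is no reading.
- manip.camera_params(name): a dict with "mtx" (3x3 intrinsics, pixels), "R" (3x3) and "t" (3): a world point X has camera coordinates R X + t. Camera axes: x right, y down, z forward; pixel columns grow to the right and rows downward; lengths in mm; the calibration is good to about 2 mm. A picture is of the moment at which its call begins: read the wrist's pose just before it. camera_params takes no time and is no camera call; for the wrist camera it gives the pose at the moment of the call.
- manip.sign_off(): hands the job in, once; it reports no verdict.
Trained networks look in the newest picture that a camera, given by its name, has taken for a name from the list of things; names that differ only in an ending like _2 or _b are one class to them, and where a whole thing is asked for, a point or a joint stands for the part that bears it (a point fixed in the world has none). Each returns a list of dicts, best first, with "conf" (0 to 1); they miss things now and then, are a little off and sometimes report something else, mostly with a low value. They report only what shows in the picture. A call takes as long as a camera call.
- manip.regions_of(camera, label): "mask" (400x640 bool, what is visible of it) and "bbox" ([left, top, width, height] in pixels, round what is visible of it).
The state is a dict: "time": time; "qpos": joint angles; "qd": joint speeds; "tau": joint torques, N m; "tool_pos": TCP position; "tool_rot": TCP orientation; "ft_force": force on the tool from outside, world axes, zero at the start; "ft_torque": the same for the moment, N m; "grip_width": finger opening in mm.
Only numpy, scipy, OpenCV 4.12 (cv2) and the standard library are available. Lean on these libraries where they do the work, as an engineer would, in place of code of your own. Each camera call takes 0.05 s, during which the arm holds its last target. There are 200 camera calls.

## Working session

There is one attempt and no reset: what is moved stays moved. The work goes in short steps, Python scripts to look and compute and a tool call to move; the robot and the scene stay as the last step left them, time stands still between calls to the robot, and variables do not carry over. Pictures are saved under pics/ and viewed, on a budget of 10 in all, crops included, one or two more only if the job needs it, and the job is handed in when it is done.

Besides the shell and the picture viewer there is one more tool, called after "Request:" as name(argument=value, ...) on one line, values as JSON. send_rows: Moves the arm, as the interface text tells. Its arguments: {"type":"object","properties":{"targets":{"type":"string"},"newtons":{"type":"number"}},"required":["targets"]}

```bash
mkdir -p pics; cat > h.py <<'E'
import numpy as np, cv2
from station import manip
def cloud(name, d):
    p=manip.camera_params(name); K=np.array(p["mtx"]);R=np.array(p["R"]);t=np.array(p["t"])
    v,u=np.mgrid[:d.shape[0],:d.shape[1]]
    c=np.stack([(u-K[0,2])/K[0,0]*d,(v-K[1,2])/K[1,1]*d,d],-1)
    return (c-t)@R
def save(img,f): cv2.imwrite('pics/'+f,cv2.cvtColor(img,cv2.COLOR_RGB2BGR))
E
python3 - <<'E'
from h import *
a,d=manip.snapshot("top"); P=cloud("top",d); save(a,'top1.png')
np.save('top1.npy',P)
print(manip.sense())
for l in ["box","cover","rib","jar","cup","stamp1","stamp2","phone","brush"]:
    for r in manip.regions_of("top",l)[:2]:
        m=r["mask"]&(d>0); q=P[m]
        print(l,round(r["conf"],2),r["bbox"],np.round(np.median(q,0)),np.round(np.percentile(q,[2,98],axis=0)).tolist(), cv2.minAreaRect(q[:,:2].astype(np.float32)))
E
```

```text
{'time': 0.05, 'qpos': array([-1.19139710e+00,  1.31164854e-01,  1.48925176e+00,  1.36358705e-05,
        1.52302087e+00, -8.53789773e-02]), 'qd': array([ 0.00131824, -0.00024137, -0.00294314,  0.0028791 ,  0.00023089,
       -0.00207049]), 'tau': array([ 1.21915349e-03, -5.61770689e+01, -4.93492734e+01,  7.71618169e-02,
        3.00157454e-02, -6.25291477e-05]), 'tool_pos': array([ 268.73762454, -535.74912575,  184.80042863]), 'tool_rot': array([-3.13975571e+00, -1.70887525e-04,  4.64777388e-01]), 'ft_force': array([-0.34835227,  0.3056564 , -0.04446498]), 'ft_torque': array([ 0.01840227,  0.01600586, -0.01684442]), 'grip_width': 92.65980025226641}
box 0.77 [214.6, 164.4, 191.6, 86.8] [556. 161.  77.] [[459.0, -210.0, 39.0], [673.0, 299.0, 89.0]] ((579.2732543945312, 46.42657470703125), (221.88168334960938, 555.9281616210938), 4.838467121124268)
cover 0.91 [306.5, 164.9, 96.9, 78.3] [582. -80.  84.] [[491.0, -202.0, 78.0], [676.0, 40.0, 101.0]] ((583.623046875, -81.46537780761719), (193.92327880859375, 255.8291015625), 5.454559803009033)
rib 0.68 [308.9, 163.3, 94.7, 74.5] [581. -79
[... 1068 characters left out ...]
79101562, 173.69613647460938), (80.294677734375, 74.45564270019531), 23.155168533325195)
stamp2 0.69 [334.1, 248.9, 19.7, 21.2] [426. -50.  29.] [[401.0, -78.0, 21.0], [455.0, -24.0, 67.0]] ((427.07196044921875, -50.89179229736328), (57.133663177490234, 54.724918365478516), 12.64343547821045)
phone 0.89 [185.6, 172.3, 29.5, 51.1] [597. 367.   8.] [[527.0, 326.0, 0.0], [668.0, 409.0, 15.0]] ((597.3767700195312, 368.7090148925781), (148.06907653808594, 75.59415435791016), 13.93298625946045)
brush 0.88 [416.7, 159.9, 18.2, 69.4] [ 629. -294.   18.] [[517.0, -314.0, 7.0], [700.0, -266.0, 25.0]] ((607.9860229492188, -296.4858703613281), (196.62750244140625, 41.44163131713867), 11.163166046142578)
```

```bash
python3 - <<'E'
from h import *
P=np.load('top1.npy'); a=cv2.imread('pics/top1.png')
cv2.imwrite('pics/top1c.png',cv2.resize(a[110:310,160:460],None,fx=2.6,fy=2.6,interpolation=cv2.INTER_CUBIC))
X=P.reshape(-1,3)
reg=(X[:,0]>460)&(X[:,0]<690)&(X[:,1]>-240)&(X[:,1]<320)
r=X[reg&(X[:,2]>96)&(X[:,2]<112)]
print('rib',len(r),r.mean(0),cv2.minAreaRect(r[:,:2].astype(np.float32)))
b=X[reg&(X[:,2]>70)&(X[:,2]<115)]
print('box',cv2.minAreaRect(b[:,:2].astype(np.float32)))
for yaw in np.radians([4,4.5,5,5.5,6]):
    u=b[:,:2]@np.array([np.cos(yaw),np.sin(yaw)]);v=b[:,:2]@np.array([-np.sin(yaw),np.cos(yaw)])
    print(np.degrees(yaw),np.percentile(u,[.5,99.5]),np.percentile(v,[.5,99.5]))
E
```

```text
rib 153 [582.5554362  -80.63515304 103.9535025 ] ((583.4483642578125, -80.89668273925781), (77.60428619384766, 14.20285415649414), 5.4639763832092285)
box ((571.7071533203125, 44.120758056640625), (200.9399871826172, 521.9774780273438), 5.402722358703613)
4.0 [473.98424824 674.02577245] [-253.04727231  261.59865628]
4.5 [474.33062234 672.84454124] [-258.09192915  256.52627054]
5.0 [474.36588678 671.82706933] [-263.09133063  251.58090255]
5.5 [473.65908014 671.82085729] [-268.15106183  246.50142749]
6.000000000000001 [472.91588788 672.18461657] [-273.07289793  241.51050338]
```

View pics/top1c.png

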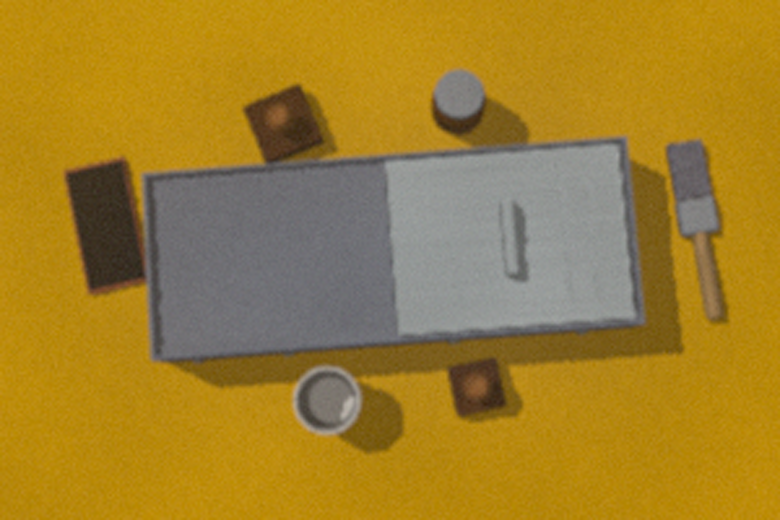

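Request:
send_rows(targets="0 0 0.02 2.4 -1.1 0 0;0 0 0.05 5 -2.4 0 0;0 0 0.08 8 -4 0 0;0 0 0.11 11 -5.4 0 0;0 0 0.14 14 -6.8 0 0;0 0 0.17 17 -8.3 0 0;0 0 0.2 20 -9.7 0 0;0 0 0.23 23 -11.2 0 0;0 0 0.26 26 -12.6 0 0;0 0 0.29 29 -14.1 0 0;0 0 0.31 32 -15.6 0 0;0 0 0.33 35 -17 0 0;0 0 0.35 38 -18.5 0 0;0 0 0.36 41 -20 0 0;0 0 0.37 44 -21.4 0 0;0 0 0.37 46 -22.4 0 0;0 0 0.37 47.1 -22.9 0 0;0 0 0.37 47.1 -22.9 0 0;0 0 0.37 47.1 -22.9 0 0;0 0 0.37 47.1 -22.9 0 0", newtons=30)

```text
time: 2.17
tool_pos: [586.7, -121.8, 185.8]
tool_rot: [3.141, 0.001, 0.094]
ft_force: [0.4, -0.3, 0.9]
grip_width: 0.3
```

Request:
send_rows(targets="0 0 0 0 0 2 0;0 0 0 0 0 4 0;0 0 0 0 0 6 0;0 0 0 0 0 7.5 0;0 0 0 0 0 8.5 0;0 0 0 0 0 9.2 0;0 0 0 0 0 9.4 0;0 0 0 0 0 9.4 0;0 0 0 0 0 9.4 0")

```text
time: 2.92
tool_pos: [587.9, -121.0, 93.0]
tool_rot: [3.141, -0.001, 0.094]
ft_force: [0.5, -0.4, -0.2]
grip_width: 0.6
```

```bash
python3 - <<'E'
from h import *
a,d=manip.snapshot("scene"); save(a,'sc1.png')
E
```

```text
(no output)
```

View pics/sc1.png

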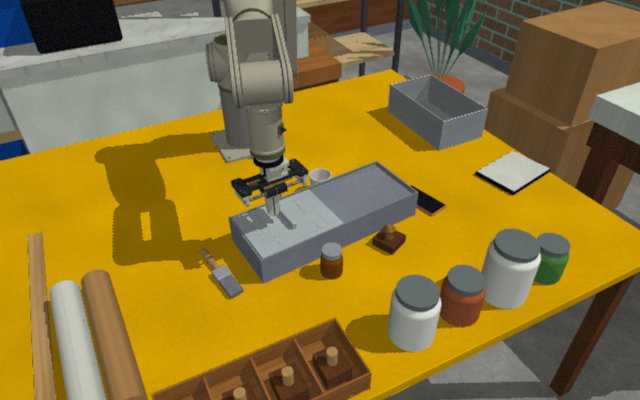

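Request:
send_rows(targets="0 0 0 0 -0.5 0.2 0;0 0 0 0 -1 0.2 0;0 0 0 0 -1.5 0.2 0;0 0 0 0 -2 0.2 0;0 0 0 0 -2.5 0.2 0;0 0 0 0 -3 0.2 0;0 0 0 0 -3.7 0.2 0;0 0 0 0 -4.5 0.2 0;0 0 0 0 -5.5 0.2 0;0 0 0 0 -6.5 0.2 0;0 0 0 0 -7.5 0.2 0;0 0 0 0 -8.5 0.2 0;0 0 0 0 -9.5 0.2 0;0 0 0 0 -10.5 0.2 0;0 0 0 0 -11.5 0.2 0;0 0 0 0 -12.5 0.2 0;0 0 0 0 -13.5 0.2 0;0 0 0 0 -14.5 0.2 0;0 0 0 0 -15.5 0.2 0;0 0 0 0 -16.5 0.2 0")

```text
time: 4.63
tool_pos: [571.6, 44.7, 89.8]
tool_rot: [-3.142, 0.0, 0.095]
ft_force: [-0.1, 0.3, -0.8]
grip_width: 0.4
```

```bash
python3 - <<'E'
from h import *
s=manip.sense();print(s["tool_pos"],s["ft_force"])
a,d=manip.snapshot("top");P=cloud("top",d)
for r in manip.regions_of("top","cover")[:2]:
    q=P[r["mask"]&(d>0)];print(r["conf"],r["bbox"],np.percentile(q,[2,98],axis=0).round())
b,_=manip.snapshot("wrist")
save(np.hstack([cv2.resize(a[120:290,180:440],(520,340)),cv2.resize(b,(280,340))]),'c2.png')
E
```

```text
[571.60397442  44.73967388  89.83115555] [-0.0686527   0.26419053 -0.79377976]
0.7 [312.0, 166.0, 92.5, 75.7] [[ 492. -204.   78.]
 [ 677.   28.  103.]]
```

View pics/c2.png

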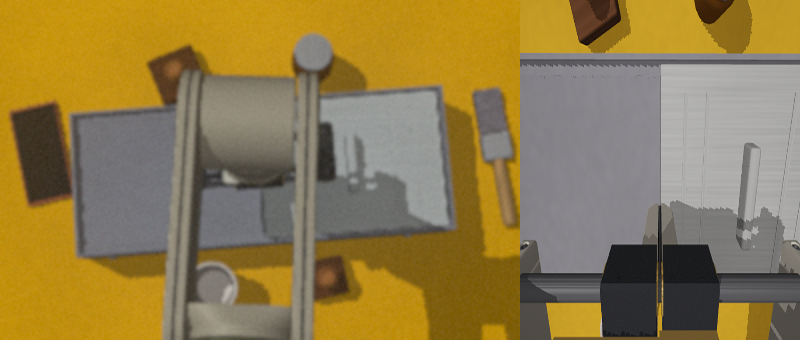

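```bash
python3 - <<'E'
from h import *
s=manip.sense();print(s["tool_pos"],s["ft_force"],s["time"])
a,d=manip.snapshot("wrist");P=cloud("wrist",d);save(a,'w3.png')
np.set_printoptions(suppress=True,precision=0)
for v in range(200,330,10): print(v,[tuple(P[v,u].astype(int)) for u in (300,312,320,328,340)], d[v,312].round())
for r in manip.regions_of("wrist","rib")[:2]: print(r["conf"],r["bbox"])
E
```

```text
[571.68611884  44.52519218  89.84849867] [0.6055548  0.22028176 0.8394762 ] 4.7833
200 [(np.int64(587), np.int64(58), np.int64(75)), (np.int64(588), np.int64(50), np.int64(75)), (np.int64(590), np.int64(45), np.int64(81)), (np.int64(591), np.int64(40), np.int64(82)), (np.int64(591), np.int64(32), np.int64(81))] 222.0
210 [(np.int64(580), np.int64(57), np.int64(76)), (np.int64(580), np.int64(49), np.int64(74)), (np.int64(583), np.int64(44), np.int64(81)), (np.int64(584), np.int64(39), np.int64(81)), (np.int64(585), np.int64(31), np.int64(82))] 225.0
220 [(np.int64(572), np.int64(57), np.int64(74)), (np.int64(573), np.int64(49), np.int64(74)), (np.int64(576), np.int64(44), np.int64(81)), (np.int64(577), np.int64(38), np.int64(81)), (np.int64(578), np.int64(31), np.int64(82))] 228.0
230 [(np.int64(565), np.int64(56), np.int64(75)), (np.int64(566), np.int64(48), np.int64(75)), (np.int64(569), np.int64(43), np.int64(82)), (np.int64(570), np.int64(38), np.int64(83)), (np.int64(571), np.int64(30), np.int64(83))] 229.0
240 [(np.int64(558), np.int64(56), np.int64(76)), (np.int64(580), np.int6
[... 1418 characters left out ...]
, (np.int64(607), np.int64(49), np.int64(216)), (np.int64(516), np.int64(38), np.int64(82)), (np.int64(608), np.int64(45), np.int64(216)), (np.int64(608), np.int64(42), np.int64(217))] 82.0
310 [(np.int64(607), np.int64(52), np.int64(220)), (np.int64(607), np.int64(49), np.int64(220)), (np.int64(508), np.int64(37), np.int64(83)), (np.int64(607), np.int64(45), np.int64(220)), (np.int64(607), np.int64(42), np.int64(219))] 79.0
320 [(np.int64(607), np.int64(51), np.int64(223)), (np.int64(606), np.int64(49), np.int64(222)), (np.int64(499), np.int64(36), np.int64(81)), (np.int64(607), np.int64(45), np.int64(223)), (np.int64(607), np.int64(42), np.int64(222))] 77.0
0.88 [318.3, 75.0, 321.7, 248.2]
```

View pics/w3.png

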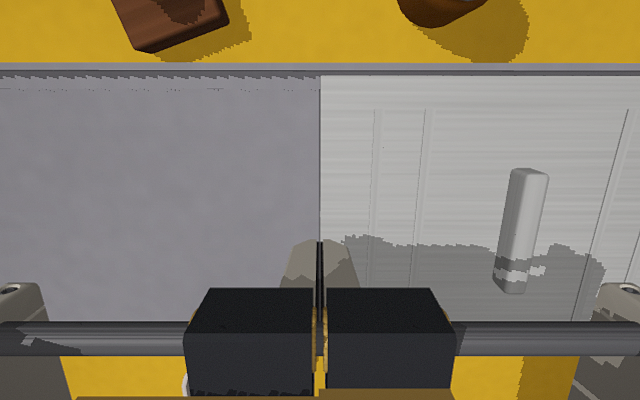

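```bash
python3 - <<'E'
from h import *
a,d=manip.snapshot("wrist");P=cloud("wrist",d)
m=(P[...,2]>92)&(P[...,2]<160)&(np.abs(P[...,1]-44)<40)&(P[...,0]<600)&(d>0)
for u in (285,292,300,308,314,326,332,340,350): 
    v=np.where(m[:,u])[0]; v=v[v>200]; print(u,v[:1],P[v[0],u].round(1) if len(v) else '')
a,d=manip.snapshot("scene");P=cloud("scene",d)
m=(np.abs(P[...,1]-44)<25)&(np.abs(P[...,0]-575)<25)&(d>0)
z=P[m][:,2]; print(np.histogram(z,np.arange(70,180,6)))
E
```

```text
285 [268] [579.3  59.9 152. ]
292 [247] [580.   58.3 131.4]
300 [243] [580.4  54.5 126.7]
308 [240] [581.   50.5 123.5]
314 [239] [581.3  47.3 122.1]
326 [239] [581.4  40.8 121.1]
332 [240] [581.9  37.6 122.8]
340 [243] [582.8  33.7 127.5]
350 [255] [582.1  29.3 139.1]
(array([41, 82, 50,  0,  0,  0,  0,  0,  2, 10, 21, 18, 20, 22, 19, 23, 23,
       24]), array([ 70,  76,  82,  88,  94, 100, 106, 112, 118, 124, 130, 136, 142,
       148, 154, 160, 166, 172, 178]))
```

Request:
send_rows(targets="0 0 0 0 1 -0.3 0;0 0 0 0 3 -0.5 0;0 0 0 0 5.5 -0.5 0;0 0 0 0 8 -0.5 0;0 0 0 0 10.5 -0.5 0;0 0 0 0 13 -0.5 0;0 0 0 0 15 -0.5 0;0 0 0 0 16.2 -0.3 0;0 0 0 0 16.5 0 0;0 0 0 0 16.5 0.3 0;0 0 0 0 16.5 0.6 0;0 0 0 0 16.5 0.6 0;0 0 0 0 16.5 0.6 0")

```text
time: 6.07
tool_pos: [587.0, -119.3, 83.3]
tool_rot: [-3.141, 0.001, 0.096]
ft_force: [-0.4, -0.0, 0.4]
grip_width: 0.1
```

Request:
send_rows(targets="0 0 0 0 0 0.4 0;0 0 0 0 0 0.8 0;0 0 0 0 0 0.8 0")

```text
time: 6.32
tool_pos: [586.8, -119.8, 74.7]
tool_rot: [-3.141, 0.001, 0.096]
ft_force: [-1.0, -0.0, 0.3]
grip_width: 0.6
```

Request:
send_rows(targets="0 0 0 0 0 0.4 0;0 0 0 0 0 0.8 0;0 0 0 0 0 0.8 0")

```text
time: 6.57
tool_pos: [586.7, -120.3, 66.6]
tool_rot: [-3.141, 0.001, 0.095]
ft_force: [0.1, 0.3, -0.6]
grip_width: 0.7
```

Request:
send_rows(targets="0 0 0 0 0 0.3 0;0 0 0 0 0 0.6 0;0 0 0 0 0 0.6 0;0 0 0 0 -0.5 0.6 0;0 0 0 0 -1 0.6 0;0 0 0 0 -1.5 0.6 0;0 0 0 0 -2 0.6 0;0 0 0 0 -2.5 0.6 0;0 0 0 0 -3.1 0.6 0;0 0 0 0 -3.8 0.6 0;0 0 0 0 -4.6 0.6 0")

```text
time: 7.48
tool_pos: [583.2, -74.7, 62.2]
tool_rot: [3.141, -0.001, 0.094]
ft_force: [-0.3, -5.9, 1.1]
grip_width: 0.7
```

```bash
python3 - <<'E'
from h import *
s=manip.sense();print(s["tool_pos"],s["ft_force"],s["time"])
a,d=manip.snapshot("wrist");P=cloud("wrist",d)
m=(P[...,2]>70)&(P[...,2]<160)&(P[...,0]<605)&(d>0)
for u in (300,308,314,326,332,340): print(u,[P[v,u].round().tolist() for v in (225,232,236,240,244,250)])
a,d=manip.snapshot("top");P=cloud("top",d)
r=manip.regions_of("top","cover")[0]; q=P[r["mask"]&(d>0)];print(r["conf"],np.percentile(q,[2,98],axis=0).round())
E
```

```text
[583.2434156  -74.66163491  62.21462631] [-0.27489467 -5.87721793  1.12205586] 7.4833
300 [[595.0, -61.0, 83.0], [591.0, -61.0, 83.0], [588.0, -61.0, 82.0], [586.0, -61.0, 83.0], [591.0, -62.0, 99.0], [592.0, -62.0, 107.0]]
308 [[595.0, -65.0, 82.0], [592.0, -66.0, 83.0], [588.0, -66.0, 82.0], [592.0, -66.0, 96.0], [592.0, -66.0, 100.0], [592.0, -66.0, 106.0]]
314 [[596.0, -69.0, 82.0], [592.0, -69.0, 83.0], [589.0, -69.0, 83.0], [592.0, -69.0, 95.0], [592.0, -69.0, 100.0], [592.0, -69.0, 106.0]]
326 [[596.0, -75.0, 82.0], [592.0, -76.0, 81.0], [590.0, -76.0, 82.0], [593.0, -75.0, 95.0], [593.0, -75.0, 101.0], [593.0, -75.0, 107.0]]
332 [[597.0, -79.0, 83.0], [592.0, -79.0, 82.0], [590.0, -80.0, 82.0], [593.0, -79.0, 95.0], [593.0, -79.0, 100.0], [593.0, -78.0, 107.0]]
340 [[597.0, -83.0, 82.0], [593.0, -84.0, 84.0], [590.0, -84.0, 82.0], [588.0, -84.0, 82.0], [593.0, -83.0, 100.0], [593.0, -82.0, 107.0]]
0.69 [[ 485. -136.   78.]
 [ 662.   71.  207.]]
```

Request:
send_rows(targets="0 0 0 0 -0.5 0.2 0;0 0 0 0 -1 0.4 0;0 0 0 0 -2 0.4 0;0 0 0 0 -3 0.4 0;0 0 0 0 -4 0.4 0;0 0 0 0 -5 0.4 0;0 0 0 0 -6 0.4 0;0 0 0 0 -7 0.4 0;0 0 0 0 -8 0.4 0;0 0 0 0 -9 0.4 0;0 0 0 0 -10 0.4 0;0 0 0 0 -11 0.4 0;0 0 0 0 -12 0.4 0;0 0 0 0 -13 0.4 0;0 0 0 0 -14 0.4 0;0 0 0 0 -15 0.4 0;0 0 0 0 -16 0.4 0;0 0 0 0 -17 0.4 0;0 0 0 0 -18 0.4 0;0 0 0 0 -19 0.4 0")

```text
time: 9.3
tool_pos: [566.2, 113.1, 59.2]
tool_rot: [3.139, -0.002, 0.094]
ft_force: [0.5, -10.3, 7.8]
grip_width: 0.3
```

Request:
send_rows(targets="0 0 0 0 -0.5 0 0;0 0 0 0 -1 0 0;0 0 0 0 -1.5 0 0;0 0 0 0 -2 0 0;0 0 0 0 -2.4 0 0;0 0 0 0 -2.8 0 0;0 0 0 0 -3.1 0 0;0 0 0 0 -3.3 0 0;0 0 0 0 -3.4 0 0")

```text
time: 10.05
tool_pos: [562.9, 146.9, 59.0]
tool_rot: [3.139, -0.002, 0.094]
ft_force: [1.1, -9.0, 8.2]
grip_width: 0.3
```

Request:
send_rows(targets="0 0 0 0 0 -0.1 0;0 0 0 0 -0.1 -0.2 0;0 0 0 0 -0.3 -0.2 0;0 0 0 0 -0.5 -0.2 0;0 0 0 0 -0.6 -0.2 0")

```text
time: 10.47
tool_pos: [562.3, 152.8, 59.7]
tool_rot: [3.139, -0.002, 0.094]
ft_force: [9.3, -11.8, -3.6]
grip_width: 0.3
```

Request:
send_rows(targets="0 0 0 0 -0.1 0 0;0 0 0 0 -0.2 0 0;0 0 0 0 -0.3 0 0")

```text
time: 10.72
tool_pos: [562.8, 153.2, 59.8]
tool_rot: [3.135, -0.002, 0.094]
ft_force: [9.4, -24.0, -1.8]
grip_width: 0.6
```

```bash
python3 - <<'E'
from h import *
a,d=manip.snapshot("top");P=cloud("top",d); X=P.reshape(-1,3)
c,s=np.cos(.0943),np.sin(.0943)
B=np.c_[(X[:,:2]-[571.7,44.1])@np.array([[c,-s],[s,c]]),X[:,2]]
for x0 in (-70,-50,50,70):
    k=(abs(B[:,0]-x0)<10)&(abs(B[:,1])<252)&(X[:,2]<74)&(X[:,2]>0); print(x0,B[k,1].max() if k.any() else None, k.sum())
    k=(abs(B[:,0]-x0)<10)&(B[:,1]>150)&(B[:,1]<258)
    o=np.argsort(B[k,1])[-14:]; print(B[k][o][:,1:].round().tolist())
E
```

```text
-70 4.891316087946293 621
[[207.0, 87.0], [207.0, 88.0], [207.0, 86.0], [208.0, 83.0], [208.0, 82.0], [209.0, 79.0], [210.0, 86.0], [210.0, 87.0], [210.0, 82.0], [211.0, 81.0], [211.0, 80.0], [211.0, 81.0], [211.0, 79.0], [213.0, 84.0]]
-50 5.07334665893551 610
[[209.0, 86.0], [209.0, 81.0], [209.0, 83.0], [210.0, 82.0], [210.0, 84.0], [210.0, 83.0], [210.0, 79.0], [211.0, 93.0], [211.0, 88.0], [211.0, 86.0], [211.0, 86.0], [212.0, 85.0], [212.0, 83.0], [213.0, 82.0]]
50 3.7217654063893337 587
[[161.0, 486.0], [161.0, 466.0], [161.0, 476.0], [161.0, 474.0], [162.0, 491.0], [164.0, 491.0], [167.0, 486.0], [169.0, 485.0], [171.0, 488.0]]
70 5.118569157779896 576
[]
```

Request:
send_rows(targets="0 0 0 0 0.2 0 0;0 0 0 0 0.6 0 0;0 0 0 0 1.2 0 0;0 0 0 0 2 -0.5 0;0 0 0 0 2.5 -2 0;0 0 0 -0.3 3.5 -4 0;0 0 0 -0.7 6 -6.5 0;0 0 0 -1 9 -9 0;0 0 0 -1.3 12 -11.5 0;0 0 0 -1.6 15 -13 0;0 0 0 -2 18 -14 0;0 0 0 -2.5 20.5 -14 0;0 0 0 -3 22.5 -14 0;0 0 0 -3 23.4 -14 0;0 0 0 -3 23.4 -14 0;0 0 0 -3 23.4 -14 0")

```text
time: 12.1
tool_pos: [553.2, -78.1, 199.7]
tool_rot: [-3.141, 0.0, 0.094]
ft_force: [-1.2, -0.5, 0.1]
grip_width: 0.7
```

```bash
python3 - <<'E'
from h import *
s=manip.sense();print(s["tool_pos"],s["ft_force"],s["time"])
a,d=manip.snapshot("wrist");P=cloud("wrist",d);save(a,'w5.png')
c,sn=np.cos(.0943),np.sin(.0943)
B=np.dstack([(P[...,:2]-[571.7,44.1])@np.array([[c,-sn],[sn,c]]),P[...,2]]); np.save('B5.npy',B)
for l in ["marked_handle","marked_end","plain_handle","plug"]:
    for r in manip.regions_of("wrist",l)[:2]:
        q=B[r["mask"]&(d>0)]; print(l,round(r["conf"],2),r["bbox"],np.median(q,0).round(),np.percentile(q,[2,98],axis=0).round().tolist())
E
```

```text
[553.17559389 -78.07938468 199.71868394] [-1.15793886 -0.47023499  0.11715311] 12.1
marked_handle 0.9 [363.0, 108.3, 35.2, 77.5] [  -3. -181.   61.] [[-32.0, -193.0, 56.0], [40.0, -165.0, 65.0]]
marked_end 0.96 [361.3, 107.4, 36.2, 77.6] [  -3. -181.   59.] [[-38.0, -195.0, 5.0], [40.0, -165.0, 65.0]]
plain_handle 0.69 [275.1, 105.3, 16.9, 78.4] [  3. -80.  58.] [[-34.0, -88.0, 57.0], [39.0, -72.0, 62.0]]
plug 0.57 [323.9, 75.7, 24.2, 23.9] [  62. -136.   23.] [[52.0, -147.0, 4.0], [72.0, -126.0, 26.0]]
```

View pics/w5.png

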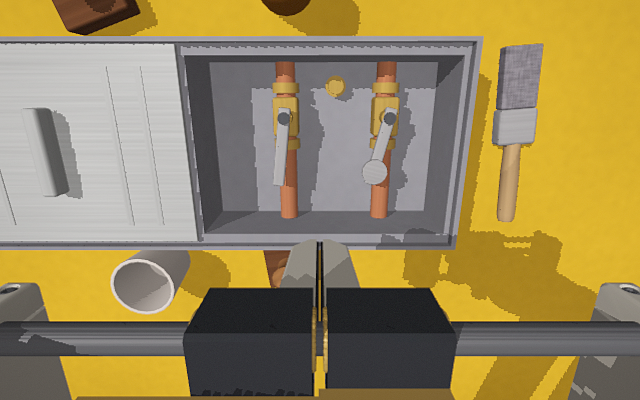

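```bash
python3 - <<'E'
from h import *
B=np.load('B5.npy').reshape(-1,3)
k=(B[:,2]>61)&(B[:,2]<72)&(abs(B[:,0])<60)&(B[:,1]<-140)&(B[:,1]>-235)
q=B[k]; e=q[q[:,0]<-8]
print(len(e),cv2.minEnclosingCircle(e[:,:2].astype(np.float32)),e[:,2].mean())
k=(B[:,2]>50)&(B[:,2]<62)&(B[:,0]>-8)&(B[:,0]<45)&(B[:,1]<-140)&(B[:,1]>-235)
print(cv2.fitLine(B[k][:,:2].astype(np.float32),cv2.DIST_HUBER,0,.01,.01).ravel())
k=(B[:,2]>50)&(B[:,2]<64)&(B[:,0]<45)&(B[:,0]>-45)&(B[:,1]<-50)&(B[:,1]>-110)
print('plain',cv2.fitLine(B[k][:,:2].astype(np.float32),cv2.DIST_HUBER,0,.01,.01).ravel(),B[k].min(0),B[k].max(0))
E
```

```text
484 ((-21.460878372192383, -175.2328338623047), 12.908620834350586) 64.18200832141878
[   0.9708936    -0.23951119   17.27307    -183.60141   ]
plain [  0.99353176  -0.11355447   3.927575   -80.63422   ] [-37.39232437 -91.38554564  50.44939677] [ 41.8964852  -70.08879313  63.70201754]
```

Request:
send_rows(targets="0 0 0 0.1 1 0 0;0 0 0 0.2 3 0 0;0 0 0 0.4 5 0 0;0 0 0 0.4 7 0 0;0 0 0 0.4 8.6 0 0;0 0 0 0.4 9.3 0 0;0 0 0 0.4 9.3 1 0;0 0 0 0.4 9.3 3 0;0 0 0 0.4 9.3 5 0;0 0 0 0.4 9.3 7 0;0 0 0 0.4 9.3 8.5 0;0 0 0 0.4 9.3 9.5 0;0 0 0 0.4 9.3 10 0;0 0 0 0.4 9.3 10 0;0 0 0 0.4 9.3 10 0")

```text
time: 13.6
tool_pos: [566.3, -170.5, 100.3]
tool_rot: [3.141, -0.0, 0.095]
ft_force: [1.4, -0.6, 0.4]
grip_width: 0.6
```

```bash
python3 - <<'E'
from h import *
s=manip.sense();print(s["tool_pos"],s["ft_force"],s["time"])
a,d=manip.snapshot("wrist");save(a,'w6.png');P=cloud("wrist",d)
c,sn=np.cos(.0943),np.sin(.0943)
B=np.dstack([(P[...,:2]-[571.7,44.1])@np.array([[c,-sn],[sn,c]]),P[...,2]])
for u in (300,308,314,326,332,340):
  print(u,[B[v,u].round().tolist() for v in (236,240,244,250,270)])
E
```

```text
[ 566.31171325 -170.49605431  100.29518288] [ 1.3531972  -0.6464697   0.39660241] 13.6
300 [[-58.0, -197.0, 34.0], [-61.0, -197.0, 34.0], [-16.0, -203.0, 138.0], [-16.0, -204.0, 145.0], [-16.0, -205.0, 166.0]]
308 [[-70.0, -203.0, 5.0], [-16.0, -207.0, 133.0], [-16.0, -207.0, 139.0], [-16.0, -208.0, 146.0], [-16.0, -208.0, 165.0]]
314 [[-70.0, -208.0, 5.0], [-16.0, -210.0, 134.0], [-16.0, -211.0, 139.0], [-16.0, -211.0, 146.0], [-15.0, -211.0, 167.0]]
326 [[-70.0, -220.0, 6.0], [-16.0, -217.0, 134.0], [-15.0, -217.0, 140.0], [-16.0, -217.0, 146.0], [-16.0, -216.0, 165.0]]
332 [[-70.0, -225.0, 6.0], [-16.0, -220.0, 134.0], [-16.0, -220.0, 139.0], [-16.0, -220.0, 146.0], [-15.0, -219.0, 166.0]]
340 [[-70.0, -233.0, 5.0], [-75.0, -233.0, 5.0], [-16.0, -224.0, 139.0], [-16.0, -224.0, 146.0], [-16.0, -223.0, 166.0]]
```

View pics/w6.png

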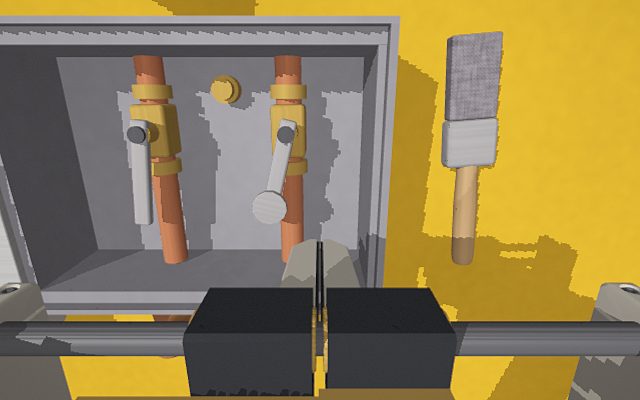

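Request:
send_rows(targets="0 0 0 0 0 1 0;0 0 0 0 0 2.5 0;0 0 0 0 0 4 0;0 0 0 0 0 5.5 0;0 0 0 0 0 6.7 0;0 0 0 0 0 7.5 0;0 0 0 0 0 8 0;0 0 0 0 0 8.1 0;0 0 0 0 0 8.1 0;0 0 0 0 0 8.1 0")

```text
time: 14.48
tool_pos: [566.7, -171.0, 19.7]
tool_rot: [3.141, -0.001, 0.095]
ft_force: [-0.4, -0.1, 0.2]
grip_width: 0.5
```

```bash
python3 - <<'E'
import numpy as np
p=np.array([32,-189])
F0=np.array([-25.8,-213.4])
for t in np.arange(.25,1.6,.11):
    o=28*(1-(t-.25)/1.32)+21*(t-.25)/1.32
    F=p+50*np.array([-np.cos(t),np.sin(t)])-o*np.array([np.sin(t),np.cos(t)])
    d=(F-F0)/10; print(round(t,2),F.round(1),'tx %.1f ty %.1f'%(d[0],-d[1]))
E
```

```text
0.25 [ -23.4 -203.8] tx 0.2 ty -1.0
0.36 [ -24.5 -197. ] tx 0.1 ty -1.6
0.47 [ -24.7 -190.3] tx 0.1 ty -2.3
0.58 [ -24.2 -183.6] tx 0.2 ty -3.0
0.69 [ -22.9 -177. ] tx 0.3 ty -3.6
0.8 [ -20.8 -170.6] tx 0.5 ty -4.3
0.91 [ -18.  -164.6] tx 0.8 ty -4.9
1.02 [ -14.5 -158.9] tx 1.1 ty -5.4
1.13 [ -10.4 -153.7] tx 1.5 ty -6.0
1.24 [  -5.8 -149.1] tx 2.0 ty -6.4
1.35 [  -0.6 -145.1] tx 2.5 ty -6.8
1.46 [   5.  -141.7] tx 3.1 ty -7.2
1.57 [  11. -139.] tx 3.7 ty -7.4
```

Request:
send_rows(targets="0 0 0 0.1 -0.5 0 0;0 0 0 0.2 -1 0 0;0 0 0 0.1 -1.6 0 0;0 0 0 0.1 -2.3 0 0;0 0 0 0.1 -2.6 0 0;0 0 0 0.2 -3 0 0;0 0 0 0.2 -3.3 0 0;0 0 0 0.3 -3.6 0 0;0 0 0 0.4 -4 0 0;0 0 0 0.5 -4.3 0 0;0 0 0 0.6 -4.6 0 0;0 0 0 0.8 -4.9 0 0;0 0 0 1 -5.2 0 0;0 0 0 1.2 -5.5 0 0;0 0 0 1.5 -6 0 0;0 0 0 1.8 -6.2 0 0;0 0 0 2 -6.4 0 0;0 0 0 2.2 -6.6 0 0;0 0 0 2.5 -6.8 0 0")

```text
time: 16.07
tool_pos: [584.4, -100.4, 18.7]
tool_rot: [-3.141, 0.0, 0.095]
ft_force: [-2.1, -1.9, 0.1]
grip_width: 0.7
```

```bash
python3 - <<'E'
from h import *
s=manip.sense();print(s["tool_pos"],s["ft_force"],s["time"])
a,d=manip.snapshot("wrist");save(a,'w7.png')
E
```

```text
[ 584.41181335 -100.42371304   18.6774086 ] [-2.07895144 -1.85398829  0.09468507] 16.0667
```

View pics/w7.png

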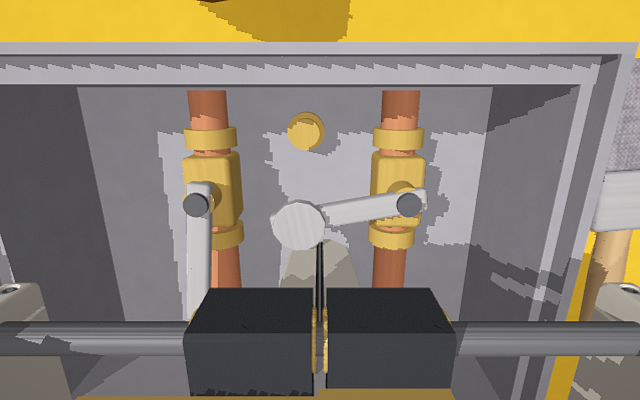

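Request:
send_rows(targets="0 0 0 0.3 -0.2 0 0;0 0 0 0.6 -0.4 0 0;0 0 0 0.8 -0.5 0 0;0 0 0 1 -0.5 0 0;0 0 0 1 -0.5 0 0")

```text
time: 16.53
tool_pos: [594.0, -94.2, 18.8]
tool_rot: [-3.141, 0.0, 0.095]
ft_force: [-2.6, 2.0, 0.6]
grip_width: 0.7
```

Request:
send_rows(targets="0 0 0 0.15 0 0 0;0 0 0 0.3 0 0 0;0 0 0 0.3 0 0 0")

```text
time: 16.78
tool_pos: [594.4, -94.1, 18.5]
tool_rot: [-3.14, 0.005, 0.095]
ft_force: [-14.6, 0.8, 9.1]
grip_width: 0.5
```

Request:
send_rows(targets="0 0 0 0.1 0 0 0;0 0 0 0.2 0 0 0;0 0 0 0.2 0 0 0")

```text
time: 17.03
tool_pos: [594.5, -94.0, 18.3]
tool_rot: [-3.14, 0.009, 0.095]
ft_force: [-22.9, 1.1, 15.7]
grip_width: 0.5
```

Request:
send_rows(targets="0 0 0 -0.4 0 0 0;0 0 0 -1 0 0 0;0 0 0 -2 0 0 0;0 0 0 -2.5 0 0 0;0 0 0 -2.5 0 -1 0;0 0 0 -2.5 0 -3 0;0 0 0 -2.5 0 -5.5 0;0 0 0 -2.5 0.3 -8.5 0;0 0 0 -2.5 0.5 -12 0;0 0 0 -2.5 0.5 -15 0;0 0 0 -2.5 0.5 -17.5 0;0 0 0 -2.5 0.5 -18 0;0 0 0 -2.5 0.5 -18 0;0 0 0 -2.5 0.5 -18 0")

```text
time: 18.2
tool_pos: [574.7, -101.6, 198.8]
tool_rot: [3.141, -0.001, 0.095]
ft_force: [-0.8, 0.3, 0.1]
grip_width: 0.3
```

```bash
python3 - <<'E'
from h import *
s=manip.sense();print(s["tool_pos"],s["ft_force"],s["time"])
a,d=manip.snapshot("wrist");P=cloud("wrist",d);save(a,'w8.png')
c,sn=np.cos(.0943),np.sin(.0943)
B=np.dstack([(P[...,:2]-[571.7,44.1])@np.array([[c,-sn],[sn,c]]),P[...,2]]).reshape(-1,3)
k=(B[:,2]>50)&(B[:,2]<62)&(B[:,0]>10)&(B[:,0]<50)&(B[:,1]<-153)&(B[:,1]>-205)
l=cv2.fitLine(B[k][:,:2].astype(np.float32),cv2.DIST_HUBER,0,.01,.01).ravel();print(l,'marked',abs(np.arctan2(l[1],-l[0])))
k=(B[:,2]>62)&(B[:,2]<72)&(abs(B[:,0]-30)<30)&(B[:,1]<-115)&(B[:,1]>-152)
print(cv2.minEnclosingCircle(B[k][:,:2].astype(np.float32)))
k=(B[:,2]>50)&(B[:,2]<64)&(B[:,0]<45)&(B[:,0]>-45)&(B[:,1]<-55)&(B[:,1]>-105)
print('plain',cv2.fitLine(B[k][:,:2].astype(np.float32),cv2.DIST_HUBER,0,.01,.01).ravel())
r=manip.regions_of("wrist","plug"); q=B.reshape(400,640,3)[r[0]["mask"]]; print('plug',np.median(q,0))
k=(abs(B[:,0])<70)&(B[:,2]<120)&(B[:,2]>80)&(B[:,1]<60); print('cover edge',np.percentile(B[k,1],[0.5,2]) if k.any() else '')
E
```

```text
[ 574.73351832 -101.60309196  198.80290048] [-0.79416535  0.28119613  0.07742117] 18.2
[ 5.7847933e-03 -9.9998325e-01  3.1363081e+01 -1.7562724e+02] marked 1.5765812
((30.819000244140625, -133.71511840820312), 12.756377220153809)
plain [  0.9928307   -0.11952928   2.973049   -81.23386   ]
plug [  61.91319685 -136.80435856   21.54772065]
cover edge [-258.40812548 -257.54409258]
```

View pics/w8.png

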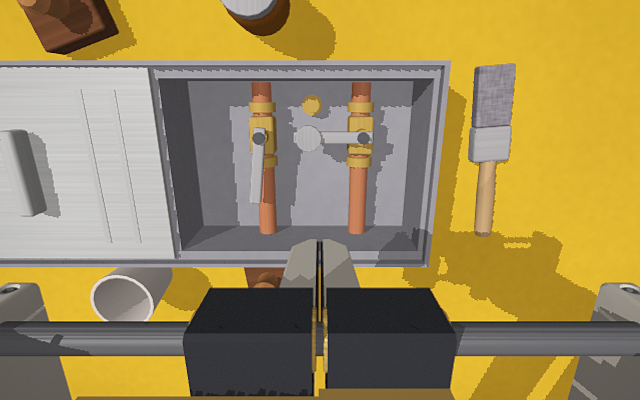

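Request:
send_rows(targets="0 0 0 -1 2 0 0;0 0 0 -2 5 0 0;0 0 0 -3 8 0 0;0 0 0 -4 11 0 0;0 0 0 -5 14 0 0;0 0 0 -6 17 0 0;0 0 0 -7 20 0 0;0 0 0 -8 23 0 0;0 0 0 -9 26 0 0;0 0 0 -10 29 0 0;0 0 0 -10 31 0 0;0 0 0 -10 32 0 0;0 0 0 -10 32 0 0;0 0 0 -10 32 0 0")

```text
time: 19.47
tool_pos: [505.0, -428.7, 197.2]
tool_rot: [-3.139, 0.001, 0.095]
ft_force: [-0.3, 0.4, 0.9]
grip_width: 0.5
```

```bash
python3 - <<'E'
from h import *
s=manip.sense();print(s["tool_pos"],s["time"])
a,d=manip.snapshot("top");P=cloud("top",d);save(a,'top9.png')
c,sn=np.cos(.0943),np.sin(.0943)
M=np.array([[c,-sn],[sn,c]])
for Q in (np.load('top1.npy'),P):
    X=Q.reshape(-1,3); B=np.c_[(X[:,:2]-[571.7,44.1])@M,X[:,2]]
    k=(abs(B[:,0])<60)&(abs(B[:,1])<240)&(B[:,2]>97)&(B[:,2]<112)
    print('rib',k.sum(),cv2.minAreaRect(B[k][:,:2].astype(np.float32)))
for l in ["stamp1","stamp2","jar","cup","phone","brush"]:
    for r in manip.regions_of("top",l)[:2]: print(l,round(r["conf"],2),r["bbox"])
E
```

```text
[ 505.01786265 -428.73367134  197.23251117] 19.4667
rib 151 ((-0.07085037231445312, -125.61597442626953), (14.19310188293457, 77.58358001708984), 89.94161987304688)
rib 154 ((0.1142578125, 129.6563720703125), (77.51483154296875, 14.741429328918457), 0.42702892422676086)
stamp1 0.93 [332.0, 248.6, 22.7, 24.0]
stamp1 0.59 [254.0, 144.8, 29.0, 28.3]
stamp2 0.93 [332.0, 248.6, 22.7, 24.0]
stamp2 0.59 [254.0, 144.8, 29.0, 28.3]
jar 0.87 [326.6, 138.5, 17.1, 20.6]
cup 0.61 [271.8, 249.7, 28.6, 30.2]
phone 0.64 [188.3, 170.2, 27.8, 54.4]
brush 0.63 [419.0, 160.7, 19.3, 71.6]
```

Cover is at +129.7 (the stop is at 130), the handle is shut and nothing else has moved. Handing in.

```bash
python3 -c "
from station import manip
print(manip.sign_off())"
```

```text
the job is handed in; nothing more can be done
None
```

The rinse water is shut off: the cover is fully open on the deck and the marked valve handle is square across its pipe. I handed the job in at about 20 s of the 58 s allowed.

**What I did**
- **Cover:** I pushed it by its rib until it reached the end stop, where the force rose to about 24 N and it stopped moving.
- **Marked handle:** I pushed it clockwise against its disc to its stop, at about 23 N sideways.
- **Finish:** I then backed the arm clear of everything.

**Last checks**

| Item | Measured | Expected |
|---|---|---|
| Rib, along the box's y | +129.7 mm | +130 mm |
| Marked handle | about 1.577 rad | 1.571 rad |
| Plain handle | about 0.12 rad | about 0.11 rad (as measured before) |

- **Loose things:** The plug is at the same spot. The printing blocks, jar, cup, phone and brush were found within about 3 pixels of where they started.

**What went wrong or disagreed**
- **Missed first push:** The fingertips are about 30 mm higher than the reported tool position. My first push passed over the rib without touching anything. I found this from the wrist and scene cameras, corrected the height and pushed again.
- **Unclear reading:** I saw 8 to 16 N of upward force during the pushes. It probably comes from the tapered fingertips, but I did not confirm that.
- **Mixed-up blocks:** The detector does not distinguish the two printing blocks, so I compared their positions rather than their names.

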